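# Find the full chip tin at the games bar

## Task

Get the poker chips ready for counting: slide the counting board along the counter until it lies flush against both stops of the corner fence. Then heft the three identical closed chip tins, find the heaviest by feel, and finish while holding it up still and upright in the gripper over the middle of the board, a good 10 cm clear of it, with the other two tins standing upright on the bare counter. Keep all tins upright throughout and leave everything else where it stands.

Things in the scene. Friction and masses are not known exactly. Their poses are not given: they have to be found in the camera images.
- counter (a point): a point on the surface of the brown wooden bar counter; the surface is level, at height 0
- fence: fixed corner fence of two dark steel bars, 20 mm wide and 28 mm high, meeting at a right angle. Origin: inner corner where the two stop faces meet, at counter height. One stop face lies in its x = 0 plane, running 220 mm from the corner to -y; the other lies in its y = 0 plane, running 150 mm from the corner to -x. The board belongs in the quarter x < 0, y < 0
- board_top (a point): loose flat counting board, pale wood with a green inlay, 120 mm along its x, 170 mm along its y, 18 mm thick, 0.28 kg; this point is the centre of its top face. It starts away from both stops, turned up to about 12 degrees from the fence. Fully home, its x and y axes lie along the fence's and this point is at x = -60 mm, y = -85 mm in the fence's frame; sliding it takes about 2 to 5 N, more for a moment as it breaks loose
- tin_a_mid (a point): one of three outwardly identical closed upright tins (red, white band, brass lid), round, 58 mm across, 92 mm high; this point is its centre, 46 mm above its underside, z up along its axis. Inside is a loose stack of poker chips, fewer or more; which tin has which stack changes every time. Whole tin weighs about 0.20, 0.30 or 0.47 kg (the heaviest beats the next by at least 0.13 kg)
- tin_b_mid (a point): one of three outwardly identical closed upright tins (red, white band, brass lid), round, 58 mm across, 92 mm high; this point is its centre, 46 mm above its underside, z up along its axis. Inside is a loose stack of poker chips, fewer or more; which tin has which stack changes every time. Whole tin weighs about 0.20, 0.30 or 0.47 kg (the heaviest beats the next by at least 0.13 kg)
- tin_c_mid (a point): one of three outwardly identical closed upright tins (red, white band, brass lid), round, 58 mm across, 92 mm high; this point is its centre, 46 mm above its underside, z up along its axis. Inside is a loose stack of poker chips, fewer or more; which tin has which stack changes every time. Whole tin weighs about 0.20, 0.30 or 0.47 kg (the heaviest beats the next by at least 0.13 kg)
- chalk: bystander: small blue cue-chalk cube, 23 mm; origin at the centre of its underside
- cards: bystander: blue card box standing on end, 18 x 64 mm, 90 mm high; origin at the centre of its underside
- mug: bystander: white mug, 80 mm across, 95 mm high, handle at its +y; origin at the centre of its underside
- tumbler: bystander: amber glass tumbler, 72 mm across, 90 mm high; origin at the centre of its underside
- jar: bystander: green jar with black cap, 72 mm across, 110 mm high; origin at the centre of its underside
- dice_cup: bystander: dark brown dice cup, 76 mm across, 85 mm high; origin at the centre of its underside

How it is judged:
By the outcome, as a careful person would: the job done as asked, in the order asked, and still so for the second after the job is handed in, while the arm keeps its last pose, push and grip.
It also fails if it takes over 72 s, if anything falls off the work surface, if the arm or the gripper's body presses on something with over 40 N, if the wrist force passes 120 N, or if a joint passes its speed limit or range.

## Robot

A 7-joint arm with a two-finger parallel gripper is mounted at the origin on the work surface. World frame = base frame: x ahead of the robot, y to its left, z up, the work surface at z = 0. Lengths are in m, angles in rad, forces in N, time in s.
With the tool pointing down it reaches from about 0.4 to 0.85 m from the base axis. Payload 6.9 kg.
Tool frame: the origin (TCP) lies between the finger pads; the fingertips stand 22 mm ahead of it and the grasp point (between the pads) lies 3 mm ahead of it; z points along the fingers, y is the line along which they close (so a half turn about z gives the same grasp; the last joint's range is limited). The gripper opens to 85 mm and grips with 20 to 120 N. Pads are 22 mm wide; open, the fingers measure 114 mm over their backs; the gripper's body (76 mm by 85 mm) begins 54 mm behind the grasp point. The pads swing forward as they close: fully open they stand 13 mm farther back than shut.
Start: joints at [-1.111, 0.507, -0.238, 1.5, 0.126, 1.149, -0.155], TCP at [0.217, 0.586, 0.226] pointing down, gripper open.
Joint ranges: [-3.08, 3.08], [-0.24, 2.05], [-1.43, 1.35], [0, 2.5], [-1.52, 4.66], [0.17, 1.96], [-2.89, 2.89]. Speed limits (rad/s): [2.39, 2.39, 3.14, 3.14, 3.14, 3.14, 3.14].

## Interface

Orientations are given as a rotation vector (axis times angle).
In Python, from station import ctrl, imaging gives the robot as it stands. The module is installed in compiled form; this text tells all that it offers.
- The arm moves only by the shell command python3 -m inch 'ROWS'. ROWS is JSON, a list of rows, each a list of 3 entries, a list of its own where there are three numbers: the closure in counts, from 0 (fully open) to 255 (shut), then the shift along the world's x, y, z in m, then the turn about the world's z in rad. In form: [[gripper, [tx, ty, tz], roll], ...]. A call has 1 to 20 rows; each row shifts and turns the commanded pose from where the row before left it; what a row does not reach is not made up. A row lasts 1/12 s, in which the tool goes at most 41.7 mm and 7.16 degrees, less where a joint would pass 70% of its speed; a pose out of reach is approached as far as the arm can. A call with a gripper value outside its range is refused whole. The fingers move at their own pace and stop on an object; the grip force is fixed at half the most. Time passes only in rows, so rows that do not move let the fingers close. It gives the time, the measured TCP pose, the force, the opening and the grip force at its end, in the units of the state.
- ctrl.read_state(): the state, without advancing time (a new reading comes with each control period).
- imaging.read_camera(name): name is "side" or "top" or "wrist"; returns a dict with "img" (400x640x3 uint8, blue, green, red), "intrinsics" (3x3 intrinsics, pixels), "k1" (the pictures are not rectified: a ray, as slopes to the right and down, at radius r is drawn at 1 + k1 r^2 times it, then the intrinsics apply), "extrinsics" (4x4, takes a point from camera to world coordinates); the wrist camera has in their place "tool_from_camera" (4x4, takes a point from camera to tool coordinates, whose origin is the TCP and whose axes are the flange's). Camera axes: x right, y down, z forward; pixel columns grow to the right and rows downward; lengths in m; the calibration is good to about 2 mm. A picture is of the moment at which its call begins: read the wrist's pose just before it. There is no depth.
- ctrl.close_job(): hands the job in; it is judged then, once.
The state is a dict: "time": time; "joint_pos": joint angles; "joint_vel": joint speeds; "joint_efforts": joint torques, N m; "tool_pos": TCP position; "ee_rot": TCP orientation; "force": force on the tool from outside, world axes, zero at the start; "ft_torque": the same for the moment, N m; "width": finger opening in m; "finger_force": force on a finger pad.
Only numpy, scipy, OpenCV 4.12 (cv2) and the standard library are available. Lean on these libraries where they do the work, as an engineer would, in place of code of your own. Each camera call takes 0.05 s, during which the arm holds its last target. There are 200 camera calls.

## Working session

There is one attempt and no reset: what is moved stays moved. The work goes in short steps, Python scripts to look and compute and a shell command to move; the robot and the scene stay as the last step left them, time stands still between calls to the robot, and variables do not carry over. Pictures are saved under pics/ and viewed, at most 10 in all, crops included, and the job is handed in when it is done.

```bash
mkdir -p pics
python3 - <<'E'
from station import ctrl, imaging
import cv2,numpy as np
s=ctrl.read_state();print({k:np.round(v,3).tolist() for k,v in s.items()})
for n in("top","side"):
    d=imaging.read_camera(n);cv2.imwrite(f"pics/{n}0.png",d["img"]);print(n,d["intrinsics"],d["k1"],d["extrinsics"])
d=imaging.read_camera("wrist");print(d["tool_from_camera"],d["intrinsics"],d["k1"])
E
```

```text
{'time': 0.0, 'joint_pos': [-1.11, 0.508, -0.238, 1.501, 0.126, 1.149, -0.155], 'joint_vel': [0.0, -0.0, 0.0, 0.001, -0.0, 0.001, -0.0], 'joint_efforts': [-0.001, -62.061, -2.187, -24.965, 0.013, 0.012, -0.0], 'tool_pos': [0.217, 0.586, 0.225], 'ee_rot': [-0.554, -3.092, 0.003], 'force': [-0.125, 0.057, -0.441], 'ft_torque': [-0.018, -0.024, -0.001], 'finger_force': 0.0, 'width': 0.085}
top [[445.01392049   0.         320.72405285]
 [  0.         445.01392049 205.15108935]
 [  0.           0.           1.        ]] 0.005912426974363317 [[ 2.76735621e-02 -9.77920483e-01  2.07136918e-01  2.69611882e-01]
 [-9.99616308e-01 -2.73191426e-02  4.57183034e-03  2.29234133e-02]
 [ 1.18791648e-03 -2.07183960e-01 -9.78301281e-01  1.45437569e+00]
 [ 0.00000000e+00  0.00000000e+00  0.00000000e+00  1.00000000e+00]]
side [[454.13703621   0.         320.95367387]
 [  0.         454.13703621 201.61429904]
 [  0.           0.           1.        ]] -0.11502638289912152 [[ 0.68427417 -0.48738492  0.54242493 -0.15621574]
 [-0.72919238 -0.46433906  0.50266063 -0.63715416]
 [ 0.00687987 -0.73948981 -0.67313259  0.94673318]
 [ 0.          0.          0.          1.        ]]
[[-1.86696607e-04 -9.55082423e-01 -2.96340228e-01  7.59364104e-02]
 [ 9.99999195e-01  1.93647760e-04 -1.25411940e-03 -1.78765684e-04]
 [ 1.25517301e-03 -2.96340224e-01  9.55081618e-01 -1.48642263e-01]
 [ 0.00000000e+00  0.00000000e+00  0.00000000e+00  1.00000000e+00]] [[341.21824755   0.         320.68628053]
 [  0.         341.21824755 200.4839945 ]
 [  0.           0.           1.        ]] -0.06671984610036093
```

View pics/top0.png

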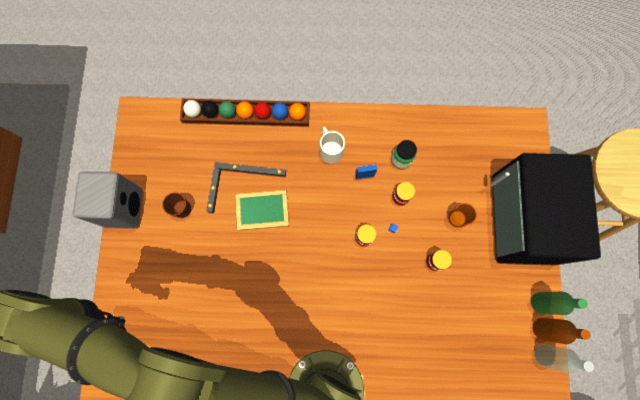

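View pics/side0.png

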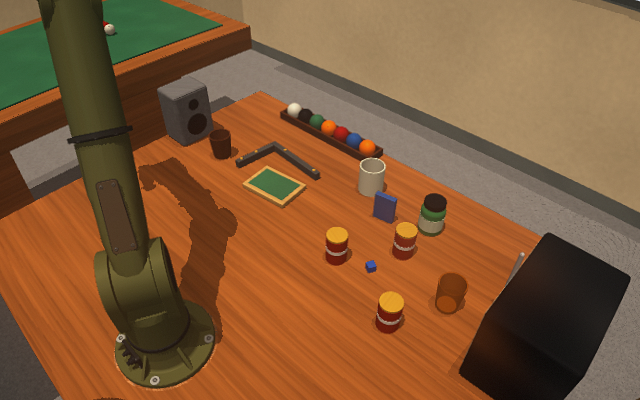

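The top view shows the fence corner at about (217,166), its arms running right and down, and the board at (262,210). The tin lids are at (404,193), (366,234) and (439,260), with the chalk at (393,228), the cards at (366,172), and the mug, jar, tumbler and dice cup around them. The side view agrees.

```bash
cat > h.py <<'E'
from station import ctrl, imaging
import cv2,numpy as np
from scipy.spatial.transform import Rotation as R
def cam(n):
    s=ctrl.read_state(); d=imaging.read_camera(n)
    if n=="wrist":
        T=np.eye(4);T[:3,:3]=R.from_rotvec(s["ee_rot"]).as_matrix();T[:3,3]=s["tool_pos"]
        d["extrinsics"]=T@d["tool_from_camera"]
    return d
def ray(d,p,z):
    p=np.asarray(p,float).reshape(-1,2);K=d["intrinsics"]
    q=(p-K[:2,2])/[K[0,0],K[1,1]];u=q.copy()
    for _ in range(10):u=q/(1+d["k1"]*(u**2).sum(1,keepdims=True))
    E=d["extrinsics"];v=np.c_[u,np.ones(len(u))]@E[:3,:3].T;o=E[:3,3]
    return (o+v*((z-o[2])/v[:,2])[:,None])[:,:2]
def blobs(d,lo,hi,amin=40):
    m=cv2.inRange(cv2.cvtColor(d["img"],cv2.COLOR_BGR2HSV),lo,hi)
    c,_=cv2.findContours(m,cv2.RETR_EXTERNAL,cv2.CHAIN_APPROX_NONE)
    return [x for x in c if cv2.contourArea(x)>=amin]
def rect(P):
    P=np.float32(P*1000);return np.round(cv2.minAreaRect(P)[0],1),np.round(cv2.minAreaRect(P)[1],1),round(cv2.minAreaRect(P)[2],1)
E
python3 - <<'E'
from h import *
for n in("top","side"):
    d=cam(n);print(n)
    for c in blobs(d,(18,150,120),(32,255,255)):
        P=ray(d,c,.092);print("yellow",c.reshape(-1,2).mean(0).round(),rect(P))
    for c in blobs(d,(60,100,50),(90,255,255)): print("green",c.reshape(-1,2).mean(0).round(),rect(ray(d,c,.018)))
    for c in blobs(d,(100,100,60),(125,255,255),15): print("blue",c.reshape(-1,2).mean(0).round(),rect(ray(d,c,.023)), rect(ray(d,c,.09)))
    for c in blobs(d,(0,0,0),(179,110,85),100): print("dark",c.reshape(-1,2).mean(0).round(),cv2.contourArea(c))
d=cam("top")
for nm,p,z in(("mug",(332,146),.095),("jar",(405,149),.11),("dice",(177,205),.085),("tumbler",(460,215),.09),("cards",(366,172),.09)):print(nm,ray(d,p,z).round(3))
cv2.imwrite("pics/z1.png",cv2.resize(d["img"][140:280,170:490],None,fx=2.5,fy=2.5,interpolation=cv2.INTER_CUBIC))
E
```

```text
top
yellow [442. 259.] (array([ 400.7, -345. ]), array([54.7, 55.9]), 1.6)
yellow [367. 233.] (array([ 474.2, -116. ]), array([56.3, 55.6]), 0.6)
yellow [405. 190.] (array([ 612.9, -236.5]), array([53.6, 55.9]), 89.6)
yellow [296. 110.] (array([876.2, 117.5]), array([31.7, 29.5]), 2.1)
yellow [243. 108.] (array([875.6, 291.7]), array([33.1, 33.8]), 68.4)
green [572. 303.] (array([ 281.4, -777.5]), array([61.5, 73.3]), 1.7)
green [262. 209.] (array([555.3, 224.5]), array([ 85.5, 135.5]), 6.7)
green [402. 156.] (array([ 750.9, -240.3]), array([66.4, 38.5]), 60.5)
green [227. 109.] (array([904.1, 364.3]), array([51.8, 52.7]), 1.7)
blue [393. 228.] (array([ 504. , -207.8]), array([20.2, 22.5]), 63.8) (array([ 493., -197.]), array([19.2, 21.4]), 63.8)
blue [366. 171.] (array([ 692.6, -118.4]), array([37.2, 72.5]), 10.0) (array([ 672.8, -111.8]), array([35.4, 69.1]), 10.0)
blue [279. 110.] (array([901.6, 180.6]), array([55.2, 52. ]), 1.6) (array([872.1, 173.3]), array([52.6, 49.6]), 1.6)
dark [305. 381.] 897.5
dark [ 12. 375.] 927.5
dark [176. 356.] 157.0
dark [ 87. 330.] 1274.5
dark [ 29.
[... 579 characters left out ...]
 264.] (array([ 499.9, -208.8]), array([20.5, 24. ]), 43.3) (array([ 452.3, -239.9]), array([19. , 22.3]), 43.3)
blue [386. 196.] (array([744.8, -74.5]), array([15.8, 64.3]), 9.9) (array([ 679.4, -115.3]), array([14.6, 59.6]), 9.9)
blue [354. 139.] (array([913.2, 196.3]), array([69.9, 52.5]), 21.0) (array([835.6, 135.8]), array([64.8, 48.6]), 21.0)
dark [ 17. 357.] 3111.0
dark [554. 320.] 10983.5
dark [385. 208.] 423.5
dark [ 57. 182.] 609.5
dark [280. 160.] 149.5
dark [ 98. 135.] 388.0
dark [310. 118.] 113.0
dark [196. 110.] 2248.0
dark [445. 130.] 4418.5
dark [623.   3.] 187.5
mug [[ 0.753 -0.002]]
jar [[ 0.744 -0.233]]
dice [[0.547 0.481]]
tumbler [[ 0.539 -0.406]]
cards [[ 0.67  -0.112]]
```

View pics/z1.png

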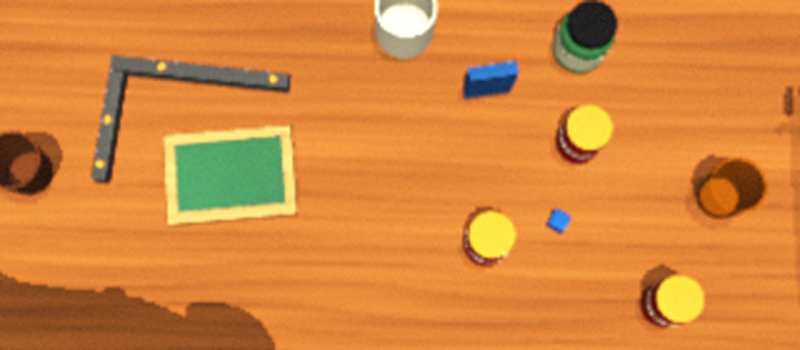

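```bash
python3 -m inch '[[0,[0.028,-0.028,0.003],0.021],[0,[0.028,-0.028,0.003],0.021],[0,[0.028,-0.028,0.003],0.021],[0,[0.028,-0.028,0.003],0.021],[0,[0.028,-0.028,0.003],0.021],[0,[0.028,-0.028,0.003],0.021],[0,[0.028,-0.028,0.003],0.021],[0,[0.028,-0.028,0.003],0.021],[0,[0.028,-0.028,0.003],0.021],[0,[0.028,-0.028,0],0.021],[0,[0.028,-0.028,0],0.021],[0,[0.028,-0.028,0],0.021],[0,[0,0,0],0],[0,[0,0,0],0]]'
python3 - <<'E'
from h import *
d=cam("wrist");cv2.imwrite("pics/w1.png",d["img"])
E
```

```text
time: 1.47
tool_pos: [0.555, 0.2469, 0.2521]
ee_rot: [-0.171, -3.137, 0.002]
force: [0.3, 1.1, -0.1]
width: 0.0856
finger_force: 0.0
```

View pics/w1.png

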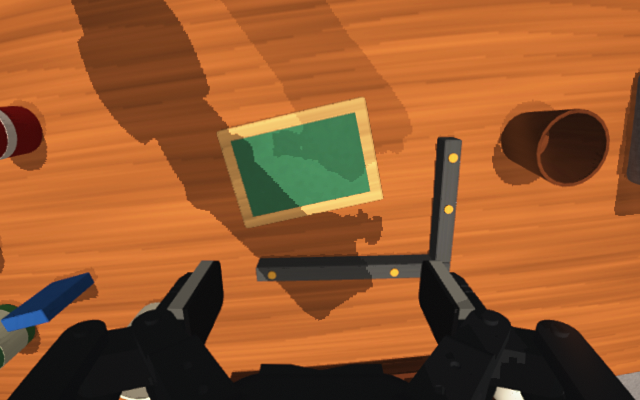

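The wrist view shows the fence with its inner corner at about (430,256) at counter level. The bars end at (258,260) and (441,137). The board corners are at (218,132), (364,98), (382,197) and (247,227).

```bash
cat > fb.py <<'E'
from h import *
def fence(d,cols,rows,c0,r0):
    S=cv2.cvtColor(d["img"],cv2.COLOR_BGR2HSV)[:,:,1]<110
    A=[(c,r0+np.argmax(S[r0:r0+60,c])) for c in cols]; B=[(c0+np.argmax(S[r,c0:c0+90]),r) for r in rows]
    out=[]
    for L in(A,B):
        P=ray(d,L,0.);v=cv2.fitLine(np.float32(P),cv2.DIST_HUBER,0,1e-4,1e-4).ravel()
        out.append((v[2:],v[:2]))
    (p,u),(q,w)=out
    if u[1]<0:u=-u
    if w[0]<0:w=-w
    t=np.linalg.solve(np.c_[u,-w],q-p);C=p+t[0]*u
    return C,np.degrees(np.arctan2(-u[0],u[1])),np.degrees(np.arctan2(w[1],w[0])),A[::40],B[::30]
def board(d):
    g=[c for c in blobs(d,(60,80,20),(95,255,255),3000)]
    c=max(g,key=cv2.contourArea)
    return rect(ray(d,c,.018))
E
python3 - <<'E'
from fb import *
d=cam("wrist")
print(fence(d,range(275,415),range(150,240),395,236));print(board(d))
print("corners",ray(d,[(218,132),(364,98),(382,197),(247,227)],.018).round(4))
C=np.array(ray(d,[(430,256),(441,137),(260,259)],0));print(C.round(4),np.linalg.norm(C-C[0],axis=1))
E
```

```text
(array([0.6917011 , 0.37364388], dtype=float32), np.float32(-4.974499), np.float32(-4.7568636), [(275, np.int64(259)), (315, np.int64(258)), (355, np.int64(258)), (395, np.int64(257))], [(np.int64(435), 150), (np.int64(433), 180), (np.int64(431), 210)])
(array([554.4, 223.8]), array([ 90.6, 140.6]), 6.6)
corners [[0.5041 0.1387]
 [0.4851 0.303 ]
 [0.5989 0.3162]
 [0.6197 0.1521]]
[[0.6916 0.3777]
 [0.5383 0.3924]
 [0.6724 0.1565]] [0.         0.15397961 0.22205729]
```

```bash
python3 -m inch '[[0,[-0.035,-0.002,0],0.023],[0,[-0.035,-0.002,0],0],[0,[-0.036,-0.002,-0.02],0],[0,[0,0,-0.038],0],[0,[0,0,-0.038],0],[0,[0,0,-0.038],0],[0,[0,0,-0.038],0],[0,[0,0,-0.038],0],[0,[0,0,0],0],[0,[0,0,0],0]]'; python3 -m inch '[[0,[0,0,-0.006],0],[0,[0,0,-0.006],0],[0,[0,0,0],0],[0,[0,0,0],0]]'
python3 - <<'E'
from h import *
d=cam("wrist");cv2.imwrite("pics/w2.png",d["img"])
E
```

```text
time: 2.4
tool_pos: [0.4451, 0.2448, 0.042]
ee_rot: [-0.121, -3.135, 0.003]
force: [0.8, 0.5, 1.2]
width: 0.0858
finger_force: 0.0
time: 2.73
tool_pos: [0.4477, 0.2444, 0.0318]
ee_rot: [0.125, 3.137, 0.001]
force: [1.0, -0.4, 0.2]
width: 0.0854
finger_force: 0.0
```

View pics/w2.png

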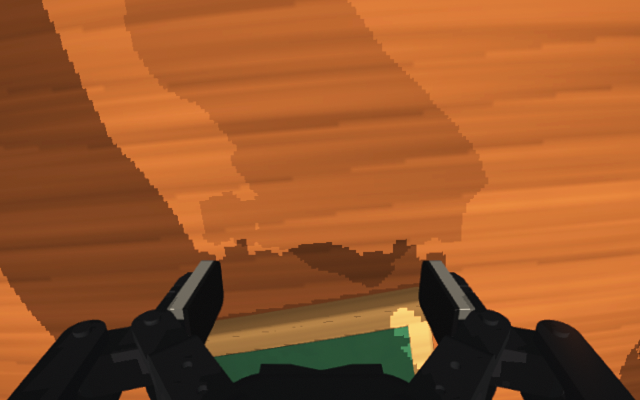

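The fingertips at (205,265) and (440,265) stand just behind the board's near edge, which is nearest at the right finger (about row 285). I'll lower further.

```bash
python3 -m inch '[[0,[0,0,-0.005],0],[0,[0,0,-0.004],0],[0,[0,0,0],0],[0,[0,0,0],0]]'; python3 -m inch '[[0,[0,0,-0.004],0],[0,[0,0,0],0],[0,[0,0,0],0]]'
```

```text
time: 3.12
tool_pos: [0.447, 0.2439, 0.0214]
ee_rot: [-0.125, -3.138, 0.001]
force: [0.2, 0.3, -0.2]
width: 0.0852
finger_force: 0.0
time: 3.37
tool_pos: [0.447, 0.244, 0.0174]
ee_rot: [-0.125, -3.139, 0.0]
force: [0.8, -0.3, 0.6]
width: 0.0856
finger_force: 0.0
```

```bash
python3 -m inch '[[0,[0.012,-0.001,-0.002],0],[0,[0.008,-0.001,0],0],[0,[0.008,-0.001,0],0],[0,[0.008,-0.0005,0],0],[0,[0.008,-0.0005,0],0],[0,[0.008,-0.0005,0],0],[0,[0.008,-0.0005,0],0],[0,[0.008,-0.0007,0],0],[0,[0.008,-0.0007,0],0],[0,[0.006,-0.0005,0],0],[0,[0,0,0],0],[0,[0,0,0],0]]'
python3 -m inch '[[0,[0.003,0,0],0],[0,[0.003,0,0],0],[0,[0.003,0,0],0],[0,[0,0,0],0],[0,[0,0,0],0]]'
```

```text
time: 4.37
tool_pos: [0.5292, 0.2371, 0.0155]
ee_rot: [-0.126, -3.139, 0.0]
force: [-0.8, 0.6, -0.4]
width: 0.0853
finger_force: 0.0
time: 4.78
tool_pos: [0.5382, 0.2372, 0.0157]
ee_rot: [0.125, 3.139, -0.0]
force: [0.4, -0.8, -0.4]
width: 0.0855
finger_force: 0.0
```

```bash
python3 -m inch '[[0,[0.003,0,0],0],[0,[0.003,0,0],0]]'
python3 - <<'E'
from h import *
d=cam("side");cv2.imwrite("pics/s2.png",cv2.resize(d["img"][90:260,150:400],None,fx=3,fy=3))
E
```

```text
time: 4.95
tool_pos: [0.5441, 0.2372, 0.0157]
ee_rot: [-0.125, -3.139, 0.0]
force: [0.3, 0.8, -0.1]
width: 0.0853
finger_force: 0.0
```

View pics/s2.png

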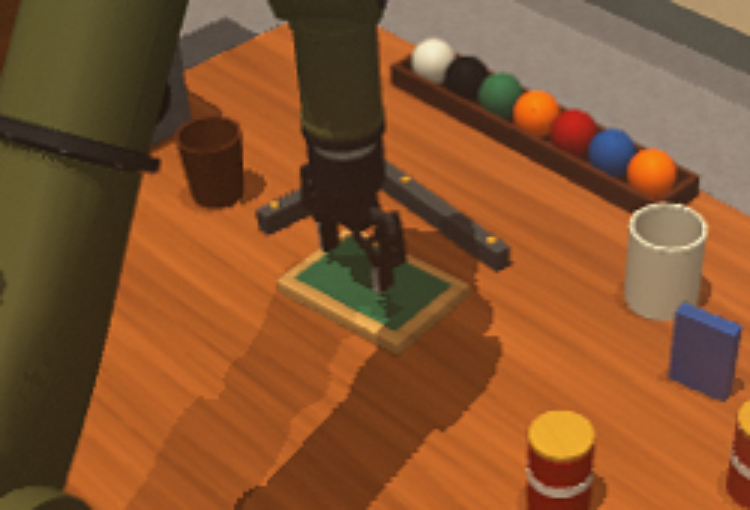

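The side view shows the fingertips at crop (380,285) and (325,245), standing above the board. They slid over it, so the open tips sit higher than I assumed. I'll back off and find the counter by touch.

```bash
python3 -m inch '[[0,[0,0,0.015],0],[0,[-0.035,0.003,0],0],[0,[-0.035,0.003,0],0],[0,[-0.03,0.002,0],0],[0,[0,0,-0.015],0],[0,[0,0,-0.004],0],[0,[0,0,-0.004],0],[0,[0,0,0],0]]'
python3 - <<'E'
from fb import *
d=cam("top");print(board(d))
d=cam("wrist");print(board(d))
E
python3 -m inch '[[0,[0,0,-0.003],0],[0,[0,0,0],0]]'
python3 -m inch '[[0,[0,0,-0.003],0],[0,[0,0,0],0]]'
```

```text
time: 5.67
tool_pos: [0.4451, 0.245, 0.0071]
ee_rot: [0.127, 3.139, -0.001]
force: [-0.1, 0.0, -0.2]
width: 0.0853
finger_force: 0.0
time: 5.88
tool_pos: [0.4448, 0.245, 0.0045]
ee_rot: [0.127, 3.139, 0.0]
force: [-0.0, -1.0, 0.4]
width: 0.0853
finger_force: 0.0
time: 6.05
tool_pos: [0.4443, 0.245, 0.0014]
ee_rot: [-0.126, -3.139, 0.0]
force: [0.4, -0.1, -0.6]
width: 0.0853
finger_force: 0.0Traceback (most recent call last):
  File "<stdin>", line 2, in <module>
  File "fb.py", line 16, in board
    c=max(g,key=cv2.contourArea)
ValueError: max() iterable argument is empty
```

```bash
sed -i 's/,3000)/,400)/' fb.py
python3 -m inch '[[0,[0,0,-0.003],0],[0,[0,0,0],0]]'
python3 -m inch '[[0,[0,0,-0.003],0],[0,[0,0,0],0]]'
python3 - <<'E'
from fb import *
d=cam("top");print(board(d))
d=cam("wrist");cv2.imwrite("pics/w3.png",d["img"])
E
```

```text
time: 6.22
tool_pos: [0.4441, 0.2451, -0.0017]
ee_rot: [-0.125, -3.139, 0.0]
force: [0.1, -0.1, 0.1]
width: 0.0853
finger_force: 0.0
time: 6.38
tool_pos: [0.444, 0.2451, -0.0047]
ee_rot: [-0.125, -3.139, 0.0]
force: [-0.5, 0.0, -0.8]
width: 0.0855
finger_force: 0.0
(array([555. , 224.6]), array([ 86.4, 138.2]), 6.5)
```

View pics/w3.png

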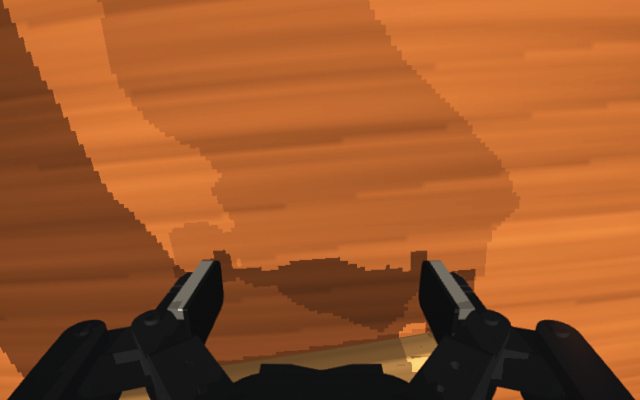

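The tips at (215,262) and (430,262) are still off the counter, and their shadows haven't closed up. I'll go further down by touch.

```bash
for i in 1; do :; done
python3 -m inch '[[0,[0,0,-0.003],0],[0,[0,0,0],0]]' | grep -E "pos|force:"
python3 -m inch '[[0,[0,0,-0.003],0],[0,[0,0,0],0]]'| grep -E "pos|force:"
python3 -m inch '[[0,[0,0,-0.002],0],[0,[0,0,0],0]]'| grep -E "pos|force:"
```

```text
tool_pos: [0.444, 0.2451, -0.0076]
force: [-0.8, -0.8, -0.0]
finger_force: 0.0
tool_pos: [0.444, 0.2451, -0.0108]
force: [-0.2, -0.1, 1.2]
finger_force: 0.0
tool_pos: [0.444, 0.2451, -0.0126]
force: [-0.1, -1.0, -0.8]
finger_force: 0.0
```

```bash
python3 -m inch '[[0,[0.012,-0.001,0],0],[0,[0.008,-0.001,0],0],[0,[0.008,-0.001,0],0],[0,[0.008,-0.0005,0],0],[0,[0.004,0,0],0]]'
python3 - <<'E'
from fb import *
d=cam("top");print(board(d))
d=cam("wrist");print(board(d))
E
```

```text
time: 7.4
tool_pos: [0.4852, 0.2416, -0.0124]
ee_rot: [0.126, 3.139, 0.0]
force: [-0.7, 0.5, 1.1]
width: 0.0855
finger_force: 0.8
(array([564.4, 208.5]), array([ 84.2, 110.7]), 1.6)
(array([525.9, 251.3]), array([19., 75.]), 1.9)
```

```bash
python3 -m inch '[[0,[0.008,-0.0007,0],0],[0,[0.008,-0.0007,0],0],[0,[0.008,-0.0007,0],0],[0,[0.008,-0.0007,0],0],[0,[0.008,-0.0007,0],0],[0,[0.008,-0.0007,0],0],[0,[0.004,0,0],0]]'
python3 -m inch '[[0,[0.003,0,0],0],[0,[0.003,0,0],0]]'
python3 -m inch '[[0,[0.002,0,0],0],[0,[0.002,0,0],0]]'
python3 -m inch '[[0,[0.002,0,0],0],[0,[0.002,0,0],0]]'
```

```text
time: 8.08
tool_pos: [0.5377, 0.2369, -0.0124]
ee_rot: [0.127, 3.138, -0.0]
force: [-2.0, 0.3, 1.2]
width: 0.0854
finger_force: 1.4
time: 8.25
tool_pos: [0.5419, 0.2372, -0.0124]
ee_rot: [-0.126, -3.138, 0.001]
force: [-3.8, 0.2, 2.8]
width: 0.0854
finger_force: 1.9
time: 8.42
tool_pos: [0.5462, 0.2374, -0.0124]
ee_rot: [-0.125, -3.139, 0.0]
force: [-1.9, -0.2, 1.1]
width: 0.0855
finger_force: 1.2
time: 8.58
tool_pos: [0.5464, 0.2375, -0.0126]
ee_rot: [-0.124, -3.133, 0.003]
force: [-17.3, -0.4, 13.0]
width: 0.0852
finger_force: 8.7
```

```bash
python3 -m inch '[[0,[-0.012,0.001,0],0],[0,[0,0,0.035],0],[0,[0,0,0.03],0.08],[0,[0.005,-0.011,0],0.124],[0,[0.005,-0.011,0],0.124],[0,[0.005,-0.011,0],0.124],[0,[0.005,-0.011,0],0.124],[0,[0.005,-0.011,0],0.124],[0,[0.005,-0.011,0],0.124],[0,[0.006,-0.011,0],0.124],[0,[0.006,-0.011,0],0.124],[0,[0.006,-0.011,0],0.124],[0,[0.006,-0.011,0],0.124],[0,[0.006,-0.011,0],0.124],[0,[0.006,-0.012,0],0.121],[0,[0.006,-0.012,0],0],[0,[0,0,0],0],[0,[0,0,0],0]]'
python3 - <<'E'
from fb import *
d=cam("top");print(board(d))
d=cam("wrist");print(board(d));cv2.imwrite("pics/w4.png",d["img"])
E
```

```text
time: 10.08
tool_pos: [0.6106, 0.0927, 0.0525]
ee_rot: [-2.117, 2.32, -0.0]
force: [0.5, 0.5, 0.4]
width: 0.0854
finger_force: 0.0
(array([616.2, 207.9]), array([137.9,  85.8]), 85.1)
(array([611.7, 169.8]), array([62.8, 91.5]), 85.2)
```

```bash
python3 -m inch '[[0,[-0.006,0,-0.033],0.005],[0,[0,0,-0.032],0],[0,[0,0,0],0],[0,[0.0007,0.01,0],0],[0,[0.0007,0.008,0],0],[0,[0.0007,0.008,0],0],[0,[0.0007,0.008,0],0],[0,[0.0007,0.008,0],0],[0,[0.0007,0.008,0],0],[0,[0.0007,0.008,0],0],[0,[0.0007,0.008,0],0],[0,[0.0007,0.008,0],0],[0,[0.0007,0.008,0],0],[0,[0.0007,0.008,0],0],[0,[0.0004,0.005,0],0],[0,[0,0.003,0],0]]'
python3 -m inch '[[0,[0,0.003,0],0],[0,[0,0.002,0],0]]'
python3 -m inch '[[0,[0,0.002,0],0],[0,[0,0.002,0],0]]'
```

```text
time: 11.52
tool_pos: [0.6129, 0.1926, -0.0112]
ee_rot: [-2.129, 2.307, -0.002]
force: [-0.6, -3.3, 2.7]
width: 0.0853
finger_force: 1.9
time: 11.68
tool_pos: [0.6127, 0.1966, -0.0119]
ee_rot: [-2.129, 2.309, -0.001]
force: [0.3, -3.8, 2.0]
width: 0.0857
finger_force: 1.9
time: 11.85
tool_pos: [0.6125, 0.1969, -0.0121]
ee_rot: [2.125, -2.308, 0.006]
force: [-1.2, -14.8, 10.9]
width: 0.0858
finger_force: 7.4
```

```bash
python3 -m inch '[[0,[0,-0.012,0],0],[0,[0,-0.01,0.03],0],[0,[0,-0.01,0.035],0],[0,[0,-0.02,0.04],0],[0,[0,-0.01,0.04],0],[0,[0,-0.01,0.04],0],[0,[0,0,0],0],[0,[0,0,0],0]]'
python3 - <<'E'
from fb import *
t=cam("top");print(board(t))
d=cam("wrist");print(board(d));
a=cv2.resize(t["img"][140:250,180:320],None,fx=3.6,fy=3.6,interpolation=cv2.INTER_CUBIC)
cv2.imwrite("pics/w4.png",np.vstack([cv2.resize(d["img"],(504,315)),a[:280]]))
E
```

```text
time: 12.52
tool_pos: [0.6136, 0.1302, 0.1725]
ee_rot: [-2.125, 2.306, -0.003]
force: [-0.0, 0.2, -1.0]
width: 0.0851
finger_force: 0.0
(array([622.4, 292.2]), array([136.2,  85.4]), 85.1)
(array([620.1, 283.8]), array([122.4,  90.4]), 85.2)
```

View pics/w4.png

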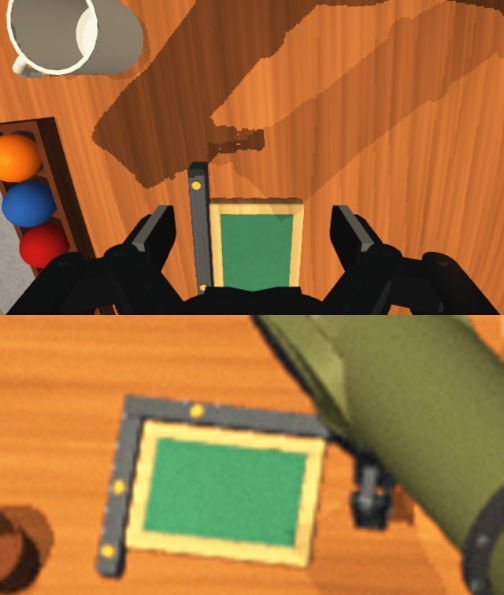

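The board sits square in the corner in both views, with at most about 1 mm left at the long bar. A light x nudge will confirm it.

```bash
python3 -m inch '[[0,[-0.0065,0.0134,0],-0.121],[0,[-0.0065,0.0134,0],-0.121],[0,[-0.0065,0.0134,0],-0.121],[0,[-0.0065,0.0134,0],-0.121],[0,[-0.0065,0.0134,0],-0.121],[0,[-0.0065,0.0134,0],-0.121],[0,[-0.0065,0.0134,0],-0.121],[0,[-0.0065,0.0134,0],-0.121],[0,[-0.0065,0.0134,0],-0.121],[0,[-0.0065,0.0134,-0.03],-0.121],[0,[-0.0065,0.0134,-0.03],-0.121],[0,[-0.0065,0.0134,-0.03],-0.121],[0,[-0.0065,0.0134,-0.03],-0.121],[0,[0,0,-0.035],0],[0,[0,0,-0.029],0],[0,[0,0,0],0],[0,[0,0,0],0]]'
python3 -m inch '[[0,[0.006,-0.0005,0],0],[0,[0.005,-0.0005,0],0],[0,[0.003,0,0],0],[0,[0,0,0],0]]'
python3 -m inch '[[0,[0.002,0,0],0],[0,[0.002,0,0],0]]'
python3 -m inch '[[0,[0.002,0,0],0],[0,[0.002,0,0],0]]'
```

```text
time: 14.03
tool_pos: [0.5257, 0.3042, -0.0166]
ee_rot: [-0.127, -3.135, 0.003]
force: [0.4, -0.2, 0.4]
width: 0.0857
finger_force: 0.0
time: 14.37
tool_pos: [0.5429, 0.3026, -0.0144]
ee_rot: [0.132, 3.138, -0.0]
force: [0.1, -0.4, 0.4]
width: 0.086
finger_force: 0.0
time: 14.53
tool_pos: [0.5458, 0.303, -0.0141]
ee_rot: [-0.13, -3.139, -0.0]
force: [0.1, 0.1, 0.2]
width: 0.0857
finger_force: 0.0
time: 14.7
tool_pos: [0.5499, 0.303, -0.0139]
ee_rot: [0.13, 3.139, 0.0]
force: [0.3, 0.0, -0.4]
width: 0.0852
finger_force: 0.0
```

```bash
python3 -m inch '[[0,[0.001,0,0],0],[0,[0.001,0,0],0]]'| grep -E "pos|force:"
python3 -m inch '[[0,[0.001,0,0],0],[0,[0.001,0,0],0]]'| grep -E "pos|force:"
python3 -m inch '[[0,[0.001,0,0],0],[0,[0.001,0,0],0]]'| grep -E "pos|force:"
```

```text
tool_pos: [0.551, 0.303, -0.014]
force: [-5.0, -0.2, 3.6]
finger_force: 2.0
tool_pos: [0.552, 0.3029, -0.0141]
force: [-9.3, -0.4, 6.2]
finger_force: 4.7
tool_pos: [0.5519, 0.3029, -0.0142]
force: [-13.7, -0.7, 11.2]
finger_force: 7.0
```

Force built at x = 0.551 as predicted, so the board is home on both stops. Now the tins, starting with the nearest.

```bash
python3 -m inch '[[0,[-0.012,0,0],0],[0,[0,0,0.04],0],[0,[0,0,0.04],0],[0,[-0.003,-0.02,0.035],0],[0,[-0.006,-0.036,0.02],0],[0,[-0.006,-0.036,0.02],0],[0,[-0.006,-0.036,0.02],0],[0,[-0.006,-0.036,0.02],0],[0,[-0.006,-0.036,0],0],[0,[-0.006,-0.036,0],0],[0,[-0.006,-0.036,0],0],[0,[-0.006,-0.036,0],0],[0,[-0.006,-0.036,0],0],[0,[-0.006,-0.036,0],0],[0,[-0.006,-0.036,0],0],[0,[0,0,0],0],[0,[0,0,0],0],[0,[0,0,0],0]]'
cat > tin.py <<'E'
from h import *
for i in range(1):
    d=cam("wrist");s=ctrl.read_state()
    for c in blobs(d,(18,140,80),(34,255,255),300):
        P=ray(d,c,.092);r=rect(P);print(r,"px",c.reshape(-1,2).mean(0).round(),"delta",(r[0]/1000-s["tool_pos"][:2]).round(4))
E
python3 tin.py
```

```text
time: 16.7
tool_pos: [0.475, -0.1127, 0.1811]
ee_rot: [0.131, 3.138, 0.0]
force: [0.0, 0.9, -0.2]
width: 0.0851
finger_force: 0.0
(array([ 603.5, -212.8]), array([38.3, 13.3]), 21.8) px [217. 353.] delta [ 0.1284 -0.1009]
(array([564.9, 138.4]), array([10.2, 62.2]), 84.8) px [625. 282.] delta [0.0898 0.2503]
(array([ 471.7, -114.3]), array([55.6, 56.5]), 54.2) px [322. 198.] delta [-0.0034 -0.0024]
(array([ 405. , -328.9]), array([32. , 57.1]), 70.6) px [ 18. 135.] delta [-0.0701 -0.217 ]
```

```bash
python3 -m inch '[[0,[-0.003,-0.002,-0.04],0],[0,[0,0,-0.04],0],[0,[0,0,-0.03],0],[0,[0,0,-0.013],0],[0,[0,0,-0.006],0],[0,[0,0,0],0],[0,[0,0,0],0]]'
python3 -m inch '[[130,[0,0,0],0],[130,[0,0,0],0],[130,[0,0,0],0],[130,[0,0,0],0],[130,[0,0,0],0],[130,[0,0,0],0]]'
```

```text
time: 17.33
tool_pos: [0.4725, -0.114, 0.0525]
ee_rot: [0.127, 3.138, 0.0]
force: [0.5, 0.7, -0.3]
width: 0.0852
finger_force: 0.0
time: 17.83
tool_pos: [0.4728, -0.1148, 0.0534]
ee_rot: [0.13, 3.136, -0.0]
force: [-1.4, 1.7, 7.0]
width: 0.0564
finger_force: 62.4
```

```bash
python3 -m inch '[[140,[0,0,0.01],0],[140,[0,0,0.015],0],[140,[0,0,0.015],0],[140,[0,0,0.01],0],[140,[0,0,0],0],[140,[0,0,0],0],[140,[0,0,0],0],[140,[0,0,0],0]]'
cat > weigh.py <<'E'
from h import *
F=[]
for i in range(10):
    d=imaging.read_camera("side" if i else "wrist");F.append(ctrl.read_state()["force"])
F=np.array(F);print("force",F.mean(0).round(2),F.std(0).round(2))
for n in("side",):
    d=cam(n);cv2.imwrite("pics/s_t.png",d["img"])
E
python3 weigh.py
```

```text
time: 18.5
tool_pos: [0.4711, -0.1149, 0.1012]
ee_rot: [-0.13, -3.137, -0.0]
force: [0.1, 0.2, -5.1]
width: 0.0565
finger_force: 65.2
force [ 0.16  0.24 -4.62] [0.5  0.43 0.45]
```

View pics/s_t.png

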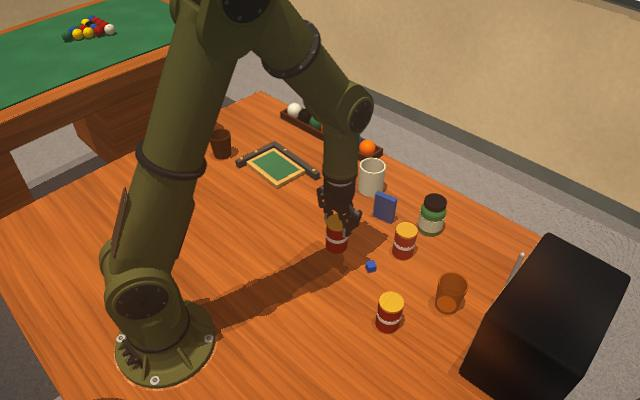

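The side view shows the tin lifted upright at (336,235) and the board home in the fence at (275,165). It reads 4.6 N, so it's probably the heavy one, but I'll set it down and heft the other two as asked.

```bash
python3 -m inch '[[140,[0,0,-0.02],0],[140,[0,0,-0.018],0],[140,[0,0,-0.006],0],[140,[0,0,-0.003],0],[140,[0,0,-0.001],0],[140,[0,0,0],0],[140,[0,0,0],0]]'
python3 -m inch '[[140,[0,0,-0.001],0],[140,[0,0,0],0]]'
```

```text
time: 19.63
tool_pos: [0.4723, -0.1151, 0.0546]
ee_rot: [0.13, 3.138, -0.0]
force: [-0.7, -0.6, -3.0]
width: 0.0562
finger_force: 67.2
time: 19.8
tool_pos: [0.4724, -0.1151, 0.0536]
ee_rot: [0.13, 3.137, -0.0]
force: [0.3, 1.0, -2.3]
width: 0.0558
finger_force: 67.7
```

```bash
python3 -m inch '[[140,[0,0,-0.001],0],[0,[0,0,0],0],[0,[0,0,0],0],[0,[0,0,0],0],[0,[0,0,0.01],0],[0,[0,0,0.035],0],[0,[0,0,0.04],0],[0,[0,0,0.04],0],[0,[0.028,-0.024,0.003],0],[0,[0.028,-0.024,0],0],[0,[0.028,-0.024,0],0],[0,[0.028,-0.024,0],0],[0,[0.028,-0.024,0],0],[0,[0,0,0],0],[0,[0,0,0],0],[0,[0,0,0],0]]'
python3 tin.py
```

```text
time: 21.13
tool_pos: [0.6112, -0.2343, 0.1793]
ee_rot: [-0.13, -3.138, -0.001]
force: [-0.4, 0.7, -1.0]
width: 0.0857
finger_force: 0.0
(array([ 611.6, -236.3]), array([54.9, 56.5]), 85.3) px [318. 204.] delta [ 0.0006 -0.0024]
(array([ 492.1, -116.7]), array([52.7, 16.4]), 87.7) px [484.  10.] delta [-0.1189  0.1172]
```

```bash
python3 -m inch '[[0,[0,-0.002,-0.04],0],[0,[0,0,-0.04],0],[0,[0,0,-0.03],0],[0,[0,0,-0.013],0],[0,[0,0,-0.004],0],[0,[0,0,0],0],[140,[0,0,0],0],[140,[0,0,0],0],[140,[0,0,0],0],[140,[0,0,0],0],[140,[0,0,0],0],[140,[0,0,0],0]]'
python3 -m inch '[[140,[0,0,0.01],0],[140,[0,0,0.015],0],[140,[0,0,0.015],0],[140,[0,0,0.01],0],[140,[0,0,0],0],[140,[0,0,0],0],[140,[0,0,0],0],[140,[0,0,0],0]]'
python3 weigh.py
```

```text
time: 22.18
tool_pos: [0.613, -0.2369, 0.0553]
ee_rot: [0.13, 3.135, -0.001]
force: [-0.7, 1.8, 6.0]
width: 0.0562
finger_force: 63.2
time: 22.85
tool_pos: [0.6111, -0.2368, 0.102]
ee_rot: [-0.13, -3.137, -0.001]
force: [0.1, -0.3, -1.1]
width: 0.0567
finger_force: 64.1
force [ 0.02  0.03 -1.85] [0.41 0.67 0.56]
```

```bash
python3 -m inch '[[140,[0,0,-0.02],0],[140,[0,0,-0.018],0],[140,[0,0,-0.006],0],[140,[0,0,-0.003],0],[140,[0,0,-0.002],0],[140,[0,0,-0.001],0],[140,[0,0,0],0],[140,[0,0,0],0]]'
python3 -m inch '[[0,[0,0,0],0],[0,[0,0,0],0],[0,[0,0,0],0],[0,[0,0,0.01],0],[0,[0,0,0.035],0],[0,[0,0,0.04],0],[0,[0,0,0.04],0],[0,[-0.0304,-0.0154,0],0],[0,[-0.0304,-0.0154,0],0],[0,[-0.0304,-0.0154,0],0],[0,[-0.0304,-0.0154,0],0],[0,[-0.0304,-0.0154,0],0],[0,[-0.0304,-0.0154,0],0],[0,[-0.0304,-0.0154,0],0],[0,[0,0,0],0],[0,[0,0,0],0],[0,[0,0,0],0]]'
python3 tin.py
```

```text
time: 24.07
tool_pos: [0.6112, -0.2367, 0.0556]
ee_rot: [-0.13, -3.138, 0.001]
force: [-7.3, 2.2, 13.3]
width: 0.0562
finger_force: 65.5
time: 25.48
tool_pos: [0.3996, -0.3448, 0.1787]
ee_rot: [0.131, 3.137, -0.001]
force: [-0.2, -0.2, 0.1]
width: 0.0856
finger_force: 0.0
(array([ 470.3, -116.3]), array([59.8, 54.8]), 13.2) px [606. 263.] delta [0.0701 0.228 ]
(array([ 399.2, -344.9]), array([56. , 56.6]), 51.4) px [321. 203.] delta [-0.001  -0.0006]
```

```bash
python3 -m inch '[[0,[-0.001,0,-0.04],0],[0,[0,0,-0.04],0],[0,[0,0,-0.03],0],[0,[0,0,-0.012],0],[0,[0,0,-0.003],0],[0,[0,0,0],0],[140,[0,0,0],0],[140,[0,0,0],0],[140,[0,0,0],0],[140,[0,0,0],0],[140,[0,0,0],0],[140,[0,0,0],0]]'
python3 -m inch '[[140,[0,0,0.01],0],[140,[0,0,0.015],0],[140,[0,0,0.015],0],[140,[0,0,0.01],0],[140,[0,0,0],0],[140,[0,0,0],0],[140,[0,0,0],0],[140,[0,0,0],0]]'
python3 weigh.py
```

```text
time: 26.53
tool_pos: [0.3991, -0.3451, 0.0547]
ee_rot: [0.129, 3.136, -0.003]
force: [-0.3, 2.0, 4.1]
width: 0.0567
finger_force: 63.2
time: 27.2
tool_pos: [0.3974, -0.3445, 0.1022]
ee_rot: [-0.13, -3.138, -0.001]
force: [-0.1, -0.3, -3.3]
width: 0.0567
finger_force: 64.8
force [-0.04 -0.13 -2.81] [0.3  0.44 0.27]
```

The weights are 4.6, 1.85 and 2.8 N, so the first tin is the heaviest. I'll set this one down and go back for it.

```bash
python3 -m inch '[[140,[0,0,-0.02],0],[140,[0,0,-0.018],0],[140,[0,0,-0.006],0],[140,[0,0,-0.003],0],[140,[0,0,-0.002],0],[140,[0,0,0],0],[140,[0,0,0],0]]'
python3 -m inch '[[0,[0,0,0],0],[0,[0,0,0],0],[0,[0,0,0],0],[0,[0,0,0.01],0],[0,[0,0,0.035],0],[0,[0,0,0.04],0],[0,[0,0,0.04],0],[0,[0.0106,0.0327,0],0],[0,[0.0106,0.0327,0],0],[0,[0.0106,0.0327,0],0],[0,[0.0106,0.0327,0],0],[0,[0.0106,0.0327,0],0],[0,[0.0106,0.0327,0],0],[0,[0.0106,0.0327,0],0],[0,[0,0,0],0],[0,[0,0,0],0],[0,[0,0,0],0]]'
python3 tin.py
```

```text
time: 28.33
tool_pos: [0.3985, -0.345, 0.0549]
ee_rot: [0.13, 3.138, -0.001]
force: [-0.7, 1.4, 0.4]
width: 0.0565
finger_force: 65.6
time: 29.75
tool_pos: [0.472, -0.1164, 0.1794]
ee_rot: [0.13, 3.139, -0.001]
force: [0.6, -0.5, -0.8]
width: 0.0852
finger_force: 0.0
(array([ 602.4, -213.6]), array([44. , 14.7]), 21.0) px [220. 355.] delta [ 0.1306 -0.0965]
(array([564.2, 137. ]), array([ 9.8, 61.4]), 83.4) px [629. 285.] delta [0.0924 0.2541]
(array([ 471.5, -114.4]), array([55.4, 56.4]), 85.3) px [322. 202.] delta [-0.0003  0.0027]
(array([ 403.9, -330. ]), array([35.7, 57.7]), 70.5) px [ 20. 137.] delta [-0.0679 -0.2129]
```

```bash
python3 -m inch '[[0,[0,0.002,-0.04],0],[0,[0,0,-0.04],0],[0,[0,0,-0.03],0],[0,[0,0,-0.012],0],[0,[0,0,-0.003],0],[0,[0,0,0],0],[140,[0,0,0],0],[140,[0,0,0],0],[140,[0,0,0],0],[140,[0,0,0],0],[140,[0,0,0],0],[140,[0,0,0],0]]'
python3 -m inch '[[140,[0,0,0.01],0],[140,[0,0,0.02],0],[140,[0,0,0.025],0],[140,[0,0,0.025],0],[140,[0,0,0.025],0],[140,[0,0,0.025],0],[140,[0,0,0.025],0],[140,[0,0,0.02],0],[140,[0,0,0],0],[140,[0,0,0],0]]'
python3 -m inch '[[140,[0.004,0.0105,0],0],[140,[0.0075,0.02,0],0],[140,[0.009,0.024,0],0],[140,[0.0095,0.026,0],0],[140,[0.0095,0.026,0],0],[140,[0.0095,0.026,0],0],[140,[0.0095,0.026,0],0],[140,[0.0095,0.026,0],0],[140,[0.0095,0.026,0],0],[140,[0.0095,0.026,0],0],[140,[0.0095,0.026,0],0],[140,[0.0095,0.026,0],0],[140,[0.0095,0.026,0],0],[140,[0.0095,0.026,0],0],[140,[0.0095,0.026,0],0],[140,[0.0095,0.025,0],0],[140,[0.007,0.018,0],0],[140,[0.003,0.0075,0],0],[140,[0,0,0],0],[140,[0,0,0],0]]'
```

```text
time: 30.8
tool_pos: [0.4731, -0.1144, 0.0556]
ee_rot: [0.13, 3.136, -0.002]
force: [-0.8, -0.3, 5.0]
width: 0.0561
finger_force: 62.5
time: 31.63
tool_pos: [0.4722, -0.1141, 0.2299]
ee_rot: [0.13, 3.137, -0.001]
force: [-0.3, 0.4, -5.0]
width: 0.0557
finger_force: 66.6
time: 33.3
tool_pos: [0.6255, 0.3021, 0.2271]
ee_rot: [-0.13, -3.137, 0.004]
force: [0.1, -0.5, -4.2]
width: 0.0561
finger_force: 66.9
```

```bash
python3 -m inch '[[140,[-0.001,-0.007,0],0],[140,[0,0,0],0],[140,[0,0,0],0],[140,[0,0,0],0],[140,[0,0,0],0],[140,[0,0,0],0],[140,[0,0,0],0],[140,[0,0,0],0]]'
python3 - <<'E'
from fb import *
d=cam("top")
for c in blobs(d,(18,150,120),(32,255,255)): print("yellow",c.reshape(-1,2).mean(0).round(),rect(ray(d,c,.092)))
for c in blobs(d,(100,100,60),(125,255,255),15): print("blue",rect(ray(d,c,.023)))
s=cam("side");cv2.imwrite("pics/fin.png",np.vstack([cv2.resize(d["img"],(480,300)),cv2.resize(s["img"],(480,300))]))
E
```

```text
time: 33.97
tool_pos: [0.6251, 0.2963, 0.229]
ee_rot: [0.13, 3.139, 0.0]
force: [-0.6, 0.0, -4.2]
width: 0.0561
finger_force: 67.0
yellow [442. 259.] (array([ 400.6, -345.2]), array([54.9, 55.6]), 88.6)
yellow [405. 191.] (array([ 612.9, -237.9]), array([55.1, 57.2]), 1.6)
yellow [297. 109.] (array([876.2, 115.9]), array([31.6, 32.9]), 1.6)
yellow [243. 108.] (array([876.4, 293. ]), array([35.5, 32.8]), 3.5)
blue (array([ 504. , -207.8]), array([20.2, 22.5]), 63.8)
blue (array([ 692.6, -118.4]), array([37.2, 72.5]), 10.0)
blue (array([901.6, 180.7]), array([55.2, 51.9]), 1.6)
```

View pics/fin.png

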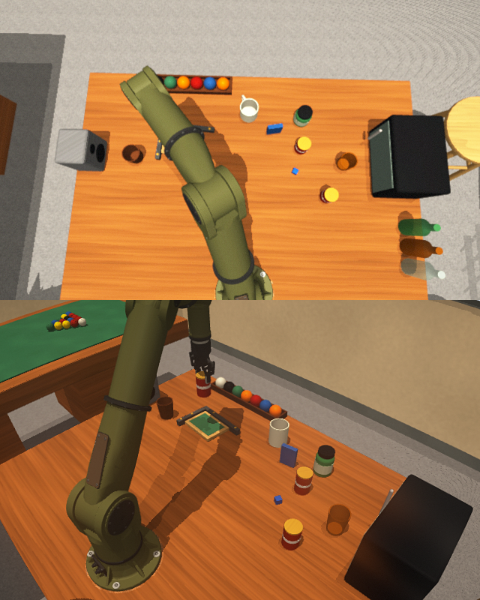

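The tin is held upright over the board at side view (204,385). The board sits in the fence, the other two tins stand upright, and the bystanders haven't moved.

```bash
python3 -c "
from station import ctrl
print(ctrl.close_job())"
```

```text
the job is handed in; nothing more can be done
None
```

I've handed the job in at about 34 s of the 72 s: the board is against both stops, the heaviest tin (4.6 N, against 2.8 and 1.9 N) is held still and upright about 15 cm above the middle of the board, and the other two tins stand upright on the counter.

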